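# Load the staple magazine and close its rail

## Robot

A 6-joint arm with a two-finger parallel gripper is mounted at the origin on a cart in front of the work surface, level with it; the furniture and walls round the work are solid. World frame = base frame: x ahead of the robot, y to its left, z up, the work surface at z = 0. Lengths are in m, angles in rad, forces in N, time in s.
With the tool pointing down it reaches from about 0.25 to 0.775 m from the base axis. Payload 4 kg.
Tool frame: the origin (TCP) lies between the finger pads; the fingertips stand 8 mm ahead of it and the grasp point (between the pads) lies 11 mm behind it; z points along the fingers, y is the line along which they close (so a half turn about z gives the same grasp; the last joint's range is limited). The gripper opens to 85 mm and grips with 20 to 120 N. Pads are 22 mm wide; open, the fingers measure 114 mm over their backs; the gripper's body (76 mm by 85 mm) begins 54 mm behind the grasp point. The pads swing forward as they close: fully open they stand 13 mm farther back than shut.
Start: joints at [1.179, 0.087, 1.371, -0, 1.684, -0.103], TCP at [0.157, 0.527, 0.239] pointing down, gripper open.
Joint ranges: [-3.1, 3.1], [-0.76, 2.03], [0.27, 2.55], [-1.08, 4.22], [0.17, 2.65], [-2.57, 2.57]. Speed limits (rad/s): [2.79, 2.79, 3.14, 3.14, 3.14, 3.14].

## Interface

Orientations are given as a 3x3 rotation matrix whose columns are the frame's x, y, z axes.
In Python, from plant import bot, imaging, job gives the robot as it stands.
- The arm moves only by the tool step_arm, never from a script. Its argument "steps" is a list of rows, each an object with "twist": the turn, a rotation vector about the world's x, y, z in rad, a list of three; "dp": the shift along the world's x, y, z in mm, a list of three; "jaw": the opening, from 0 (shut) to 1 (fully open). A call has 1 to 5 rows; each row is the pose to reach, as a shift and turn from the pose commanded when the call began; what a row does not reach only later rows make up. A row lasts 1/12 s, in which the tool goes at most 41.7 mm and 7.16 degrees, less where a joint would pass 70% of its speed; a pose out of reach is approached as far as the arm can. A call with a gripper value outside its range is refused whole. The fingers move at their own pace and stop on an object; the grip force is fixed at half the most. Time passes only in rows, so rows that repeat a pose let the fingers close. It gives the time, the measured TCP pose, the force, the opening and the grip force at its end, in the units of the state.
- bot.observe(): the state, without advancing time (a new reading comes with each control period).
- imaging.snapshot(name): name is "scene" or "top" or "wrist"; returns a dict with "color" (480x640x3 uint8, red, green, blue), "fov_y" (degrees; the focal length in pixels is half the picture's height over the tangent of half this angle, whatever the lens; pixels are square), "cx", "cy" (the principal point, pixels), "xyz" and "rotation" of the camera in the world. Camera axes: x right, y up, looking along -z (the intrinsics and any distortion apply to the point x, -y, -z); pixel columns grow to the right and rows downward; lengths in m; the calibration is good to about 2 mm. A picture is of the moment at which its call begins. There is no depth.
- job.hand_in(): hands the job in; it is judged then, once.
The state is a dict: "time_s": time; "joint_pos": joint angles; "joint_velocities": joint speeds; "effort": joint torques, N m; "position": TCP position; "tool_rot": TCP orientation; "force": force on the tool from outside, world axes, zero at the start; "wrist_torque": the same for the moment, N m; "width": finger opening in m; "finger_force": force on a finger pad.
Only numpy, scipy, OpenCV 4.12 (cv2) and the standard library are available. Lean on these libraries where they do the work, as an engineer would, in place of code of your own. Each camera call takes 0.05 s, during which the arm holds its last target. There are 200 camera calls.

## Task

The carton stapler's magazine stands open: put the copper-coloured staple stick, legs down as it stands now, into the channel between the blue nose and the spring follower. Then push the orange-ended rail fully home, so that the follower holds the stick against the nose. Leave the silver-coloured stick where it is.

Things in the scene. Friction and masses are not known exactly. Their poses are not given: they have to be found in the camera images.
- copper_stick: The stick of staples to load: copper-coloured, ribbed, 90 mm long (its x), 24 mm wide (y), 38 mm high (z), 0.08 kg, standing on its legs on the table. Origin: centre of its underside; z up. Either end may go first. Pinch it across its 24 mm width, in the upper half, so that the fingertips stay above the channel's lips when it is set down.
- silver_stick: A stick of staples of the same size and shape, but silver-coloured. Not wanted; must stay where it is. Origin: centre of its underside.
- magazine: Stapler magazine on a blue 185 x 74 mm base, fixed to the table. Origin: table height, on the channel's centre line; z up, x along the channel to the blue nose block (stop face x = 100 mm, top z = 40). Channel floor z = 8 mm, 34 mm wide inside; lips flare from z = 17 to 26 mm, mouth 50 mm wide. A loaded stick's origin is at x = 55 mm. The housing's rear end is at x = -75 mm; the rail slides in there.
- rail_tab (a point): Top centre of the rail's upright orange tab: 14 mm along the magazine's x, 24 mm along its y, from a low 56 mm wide orange end cap (top 27 mm above the table) up to z = 60 mm. Moves with the rail along the magazine's centre line; at magazine x = -82 mm when home.
- follower_face (a point): Centre of the yellow front face of the black spring follower that rides on the rail inside the channel: 26 mm wide, top 40 mm above the table; this point at 25 mm. The stick goes between it and the nose. Without a stick it is at magazine x = 30 mm minus joint rail; a loaded stick presses it back 20 mm against its spring (about 4 N; travel 30 mm).
- rail (a joint): How far the rail is pulled out, m: 0 = fully home (cap against the housing), up to 0.085; starts 0.065 to 0.080. Pushing the tab along the magazine's +x closes it. It slides stiffly (about 8 N, about 12 N with the spring) and stays where it is left.
Mind the look-alikes: they are no part of the job. Several things have the shape of the copper_stick; the one meant has the colours described above.

How it is judged:
By the outcome, as a careful person would: the job done as asked, in the order asked, and still so for the second after the job is handed in, with the robot touching nothing.
It also fails if it takes over 40 s, if anything falls off the work surface, if the arm or the gripper's body presses on something with over 40 N, if the wrist force passes 120 N, or if a joint passes its speed limit or range.

## Working session

There is one attempt and no reset: what is moved stays moved. The work goes in short steps, Python scripts to look and compute and a tool call to move; the robot and the scene stay as the last step left them, time stands still between calls to the robot, and variables do not carry over. Pictures are saved under pics/ and viewed, at most 10 in all, crops included, and the job is handed in when it is done.

Besides the shell and the picture viewer there is one more tool, called after "Request:" as name(argument=value, ...), one argument or row to a line, values as JSON. step_arm: Moves the arm, as the interface text tells. Its arguments: {"type":"object","properties":{"steps":{"type":"array","items":{"type":"object","properties":{"twist":{"type":"array","items":{"type":"number"}},"dp":{"type":"array","items":{"type":"number"}},"jaw":{"type":"number"}}}}},"required":["steps"]}

```bash
mkdir -p pics; python3 - <<'E'
from plant import bot, imaging
import cv2,pickle
for n in("top","scene"):
    s=imaging.snapshot(n); pickle.dump(s,open(n+".pkl","wb")); cv2.imwrite(f"pics/{n}0.png",s["color"][:,:,::-1])
    print({k:v for k,v in s.items() if k!="color"})
print(bot.observe())
E
```

```text
{'fov_y': 46.68829308276251, 'cx': 315.06008070381546, 'cy': 249.64554393401974, 'xyz': array([0.33161072, 0.07713071, 1.09383012]), 'rotation': array([[ 0.02811891,  0.98346341, -0.17891071],
       [-0.99932311,  0.02340988, -0.02837792],
       [-0.02372037,  0.17958756,  0.98345597]])}
{'fov_y': 44.71693612542309, 'cx': 322.0674118081436, 'cy': 245.22969728151347, 'xyz': array([ 0.64329989, -0.3699582 ,  0.92436841]), 'rotation': array([[ 0.95766396, -0.25282809,  0.13768693],
       [ 0.28781422,  0.8299613 , -0.47783597],
       [ 0.00653553,  0.49723455,  0.86759155]])}
{'time_s': 0.1, 'joint_pos': array([ 1.17890084e+00,  8.79315273e-02,  1.37214178e+00,  4.82684952e-06,
        1.68363984e+00, -1.03077482e-01]), 'joint_velocities': array([ 0.00100242, -0.00164616, -0.00354242,  0.00079162,  0.00012201,
       -0.00236515]), 'effort': array([ 2.14388412e-03, -3.53013182e+01, -3.14219749e+01, -4.25196322e-05,
        7.90201302e-03, -1.68640133e-05]), 'position': array([0.15646811, 0.52680213, 0.23820901]), 'tool_rot': array([[-9.58581263e-01,  2.84818010e-01, -8.14337308e-04],
       [ 2.84819087e-01,  9.58579290e-01, -1.95790406e-03],
       [ 2.22960540e-04, -2.10874895e-03, -9.99997752e-01]]), 'force': array([ 0.338141  ,  0.11427976, -0.5458645 ]), 'wrist_torque': array([-0.05876987,  0.02189905,  0.02515681]), 'finger_force': 0.0, 'width': 0.08549294063226076}
```

View pics/top0.png

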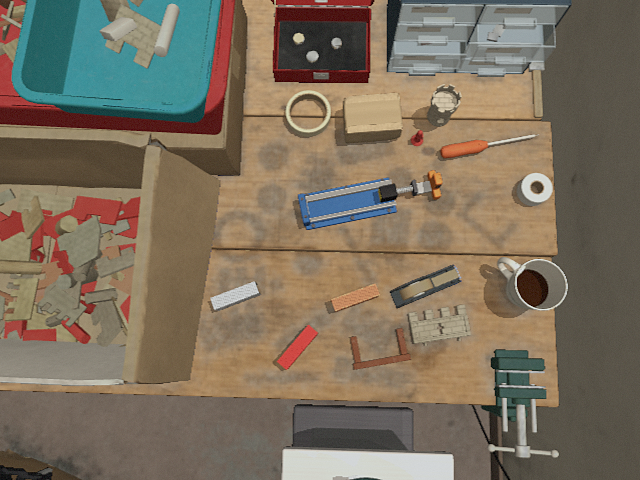

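View pics/scene0.png

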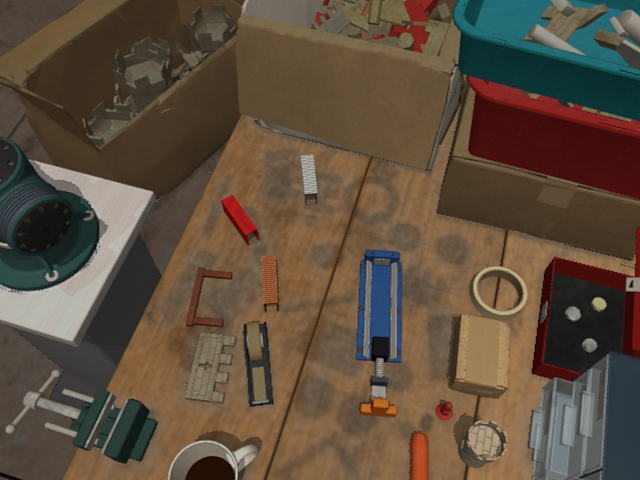

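The top view shows the copper stick at about (355,297), the silver one at (235,296), and the magazine with its nose at (302,212) and orange tab at (435,185). The tape dispenser at (425,287) and brown bracket at (380,350) stand near the copper stick. In the scene view the copper stick is at (270,283) and the tab at (378,403).

```bash
cat > h.py <<'E'
import numpy as np,cv2
def ray(s,px,z):
    "pixels (N,2) -> world points on plane z"
    px=np.atleast_2d(px).astype(float); f=240/np.tan(np.radians(s["fov_y"]/2))
    d=np.c_[(px[:,0]-s["cx"])/f,-(px[:,1]-s["cy"])/f,-np.ones(len(px))]@s["rotation"].T
    return s["xyz"]+d*((z-s["xyz"][2])/d[:,2])[:,None]
def proj(s,P):
    f=240/np.tan(np.radians(s["fov_y"]/2)); c=(np.atleast_2d(P)-s["xyz"])@s["rotation"]
    return np.c_[s["cx"]-f*c[:,0]/c[:,2],s["cy"]+f*c[:,1]/c[:,2]]
def blobs(s,lo,hi,amin=150):
    "HSV mask -> list of (area, centroid, rotated-rect corners)"
    m=cv2.inRange(cv2.cvtColor(s["color"],cv2.COLOR_RGB2HSV),np.array(lo),np.array(hi))
    m=cv2.morphologyEx(m,cv2.MORPH_CLOSE,np.ones((5,5)))
    o=[]
    for c in cv2.findContours(m,cv2.RETR_EXTERNAL,cv2.CHAIN_APPROX_NONE)[0]:
        if cv2.contourArea(c)>amin:
            r=cv2.minAreaRect(c); o.append((cv2.contourArea(c),np.array(r[0]),cv2.boxPoints(r)))
    return o
def rect(P):
    "4 world corners -> centre, side lengths, long-axis angle (deg)"
    a,b=P[1]-P[0],P[2]-P[1]; L=a if np.hypot(*a[:2])>np.hypot(*b[:2]) else b
    return P.mean(0)[:3].round(4),np.hypot(*a[:2]).round(4),np.hypot(*b[:2]).round(4),np.degrees(np.arctan2(L[1],L[0])).round(2)
E
python3 - <<'E'
import pickle
from h import *
for n in("top","scene"):
    s=pickle.load(open(n+".pkl","rb"))
    hsv=cv2.cvtColor(s["color"],cv2.COLOR_RGB2HSV)
    for nm,lo,hi,z in(("copper",(5,120,100),(14,200,255),.038),("blue",(104,130,60),(120,255,255),.008),("orange",(10,205,100),(22,255,255),.04)):
        for a,c,b in blobs(s,lo,hi): print(n,nm,a,c.round(),*rect(ray(s,b,z)))
s=pickle.load(open("top.pkl","rb"));hsv=cv2.cvtColor(s["color"],cv2.COLOR_RGB2HSV)
print(hsv[297,350:360:3],hsv[180,436],hsv[190,430])
a=s["color"][165:235,285:450];b=s["color"][265:335,320:485]
cv2.imwrite("pics/crop.png",cv2.resize(np.vstack([a,b])[:,:,::-1],None,fx=4,fy=4,interpolation=cv2.INTER_CUBIC))
E
```

```text
top copper 568.5 [380. 348.] [ 0.3399 -0.0181  0.038 ] 0.1077 0.0598 -78.46
top copper 542.5 [355. 297.] [0.4339 0.0293 0.038 ] 0.0909 0.0265 -69.34
top copper 201.5 [434. 184.] [ 0.6603 -0.1231  0.038 ] 0.0255 0.0571 179.29
top copper 508.5 [464. 148.] [ 0.736  -0.1827  0.038 ] 0.0935 0.0272 -77.89
top blue 1700.0 [347. 203.] [0.6261 0.0478 0.008 ] 0.1889 0.075 -77.06
scene copper 293.5 [ 84. 465.] [ 0.2797 -0.3297  0.038 ] 0.0306 0.0451 -0.58
scene copper 309.0 [220. 421.] [ 0.444  -0.2151  0.038 ] 0.0698 0.0285 30.22
scene copper 332.0 [174. 427.] [ 0.3814 -0.2425  0.038 ] 0.0613 0.0389 103.62
scene copper 158.0 [288. 409.] [ 0.5343 -0.1684  0.038 ] 0.0218 0.0653 -57.01
scene copper 339.0 [164. 387.] [ 0.3427 -0.1929  0.038 ] 0.0597 0.051 77.96
scene copper 165.5 [146. 368.] [ 0.3034 -0.1725  0.038 ] 0.0347 0.0297 28.96
scene copper 249.5 [292. 357.] [ 0.5153 -0.0896  0.038 ] 0.055 0.0392 68.63
scene copper 354.5 [295. 329.] [ 0.5056 -0.0447  0.038 ] 0.0703 0.0469 22.49
scene copper 1445.0 [175. 317.] [ 0.3116 -0.0789  0.038 ] 0.1373 0.1429 -23.38
scene copper 274.0 [351. 244.] [0.5495 0.1363 0.038 ] 0.051 0.062 -68.75
scene copper 617.5 [221. 247.] [0.334  0.0648 0.038 ] 0.0993 0.1072 -33.09
scene copper 1703.5 [275. 246.] [0.4194 0.1008 0.038 ] 0.1132 0.2899 -63.63
scene copper 263.0 [419. 198.] [0.6448 0.2679 0.038 ] 0.1036 0.0215 93.61
scene copper 274.0 [352. 199.] [0.5277 0.2297 0.038 ] 0.1238 0.0444 80.52
scene copper 176.0 [334. 162.] [0.4716 0.3006 0.038 ] 0.0347 0.0635 5.08
scene blue 3152.0 [378. 306.] [0.6231 0.0543 0.008 ] 0.0776 0.2077 -77.08
scene orange 416.0 [378. 407.] [ 0.6647 -0.127   0.04  ] 0.0248 0.0546 12.72
[[ 13 126 202]
 [ 11 130 186]
 [ 12 126 196]
 [ 13 129 198]] [ 15 160 213] [ 35  10 155]
```

View pics/crop.png

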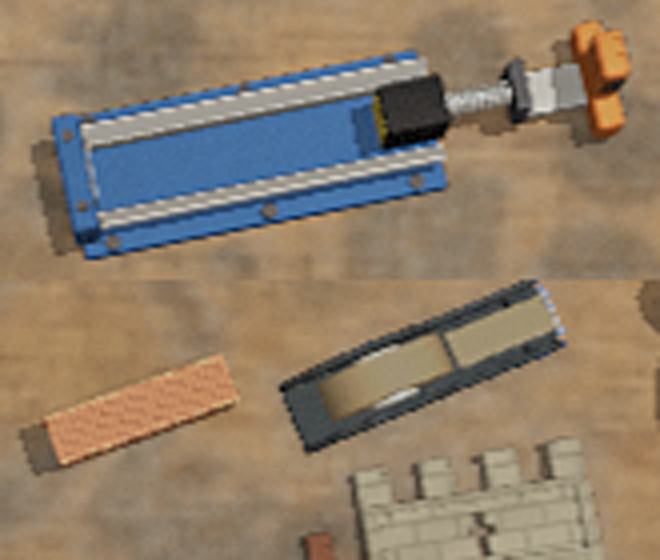

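The crop shows the copper stick lying clear of its neighbours and the channel empty, with the follower at crop (410,110). The nose is at the left and the tab at crop (605,60). I'll move above the copper stick, going round the carton corner with extra height.

Request:
step_arm(
  steps=[
    {"dp": [15, -40, 40], "twist": [0, 0, -0.1], "jaw": 1},
    {"dp": [40, -80, 60], "twist": [0, 0, -0.22], "jaw": 1},
    {"dp": [60, -120, 70], "twist": [0, 0, -0.34], "jaw": 1},
    {"dp": [70, -160, 70], "twist": [0, 0, -0.46], "jaw": 1},
    {"dp": [80, -200, 70], "twist": [0, 0, -0.58], "jaw": 1},
  ],
)

```text
time_s: 0.52
position: [0.23, 0.3516, 0.3089]
tool_rot: [[-0.642, 0.767, 0.002], [0.767, 0.642, 0.001], [-0.0, 0.002, -1.0]]
force: [1.1, -0.8, 1.6]
width: 0.0856
finger_force: 0.0
```

```bash
python3 - <<'E'
from plant import bot
s=bot.observe();print(s['time_s'],s['position'],s['tool_rot'].round(3),s['force'])
E
```

```text
0.5167 [0.22996203 0.35155297 0.30891791] [[-0.642  0.767  0.002]
 [ 0.767  0.642  0.001]
 [-0.     0.002 -1.   ]] [ 1.08811615 -0.79689073  1.56948459]
```

Request:
step_arm(
  steps=[
    {"dp": [15, -38, 0], "twist": [0, 0, -0.08], "jaw": 1},
    {"dp": [40, -70, 0], "twist": [0, 0, -0.16], "jaw": 1},
    {"dp": [62, -104, -5], "twist": [0, 0, -0.24], "jaw": 1},
    {"dp": [84, -138, -15], "twist": [0, 0, -0.3], "jaw": 1},
    {"dp": [106, -170, -30], "twist": [0, 0, -0.34], "jaw": 1},
  ],
)

```text
time_s: 0.93
position: [0.3362, 0.181, 0.2788]
tool_rot: [[-0.352, 0.936, 0.003], [0.936, 0.352, 0.001], [-0.0, 0.004, -1.0]]
force: [0.3, 1.0, -0.0]
width: 0.0852
finger_force: 0.0
```

Request:
step_arm(
  steps=[
    {"dp": [22, -32, -15], "jaw": 1},
    {"dp": [44, -64, -30], "jaw": 1},
    {"dp": [66, -96, -45], "jaw": 1},
    {"dp": [91, -128, -60], "jaw": 1},
    {"dp": [91, -128, -78], "jaw": 1},
  ],
)

```text
invalid input
```

Request:
step_arm(
  steps=[
    {"dp": [0, 0, 0], "jaw": 0.8},
    {"dp": [0, 0, 0], "jaw": 0.8},
    {"dp": [0, 0, 0], "jaw": 0.8},
  ],
)

```text
invalid input
```

```bash
cat > w.py <<'E'
import sys,pickle
from plant import bot, imaging
from h import *
s=imaging.snapshot("wrist"); pickle.dump(s,open("wrist.pkl","wb")); cv2.imwrite(f"pics/{sys.argv[1]}.png",s["color"][:,:,::-1])
o=bot.observe();print(s["xyz"],s["rotation"].round(3).tolist(),o["position"].round(4),np.degrees(np.arctan2(o["tool_rot"][1,1],o["tool_rot"][0,1])),o["width"],o["force"].round(1))
for nm,lo,hi,z in(("copper",(5,100,100),(14,200,255),.038),("blue",(104,130,60),(120,255,255),.008)):
    for a,c,b in blobs(s,lo,hi,1500): print(nm,a,c.round(),*rect(ray(s,b,z)))
E
python3 w.py w1
```

```text
[0.30913216 0.25177262 0.41546859] [[0.936, -0.334, -0.108], [0.351, 0.894, 0.279], [0.004, -0.299, 0.954]] [0.3386 0.1747 0.2743] 19.94152835211618 0.08530797755074558 [ 2.2 -2.4 -3. ]
copper 92061.0 [434. 267.] [0.5183 0.1088 0.038 ] 0.5173 0.4329 89.92
blue 1598.5 [493. 319.] [0.6134 0.1138 0.008 ] 0.0705 0.0854 -27.32
```

View pics/w1.png

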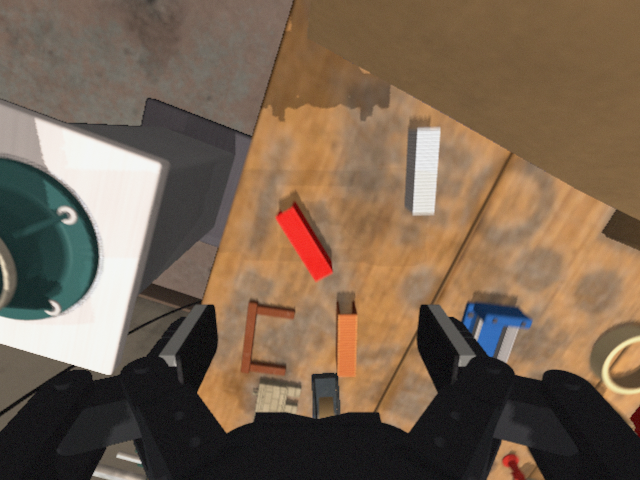

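The wrist view shows the copper stick at (346,340), between the open fingers and clear of its neighbours. The two refused calls left out "twist", so I'll give every field.

Request:
step_arm(
  steps=[
    {"dp": [22, -32, -15], "twist": [0, 0, 0], "jaw": 1},
    {"dp": [44, -64, -30], "twist": [0, 0, 0], "jaw": 1},
    {"dp": [66, -96, -45], "twist": [0, 0, 0], "jaw": 1},
    {"dp": [91, -128, -60], "twist": [0, 0, 0], "jaw": 1},
    {"dp": [91, -128, -78], "twist": [0, 0, 0], "jaw": 1},
  ],
)

```text
time_s: 1.4
position: [0.4292, 0.05, 0.1992]
tool_rot: [[-0.348, 0.938, 0.002], [0.938, 0.348, -0.003], [-0.004, 0.001, -1.0]]
force: [0.2, 0.1, 0.3]
width: 0.0855
finger_force: 0.0
```

Request:
step_arm(
  steps=[
    {"dp": [0, 0, 0], "twist": [0, 0, 0], "jaw": 1},
    {"dp": [0, 0, 0], "twist": [0, 0, 0], "jaw": 1},
    {"dp": [0, 0, 0], "twist": [0, 0, 0], "jaw": 1},
  ],
)

```text
time_s: 1.65
position: [0.4261, 0.0556, 0.2007]
tool_rot: [[-0.355, 0.935, 0.001], [0.935, 0.355, 0.0], [0.0, 0.001, -1.0]]
force: [-0.2, 0.7, 0.2]
width: 0.0851
finger_force: 0.0
```

```bash
sed -i 's/(5,100,100),(14,200,255)/(5,130,100),(12,215,255)/' w.py; python3 w.py w2
```

```text
[0.39916252 0.12630939 0.33735451] [[0.935, -0.339, -0.106], [0.355, 0.892, 0.279], [0.001, -0.299, 0.954]] [0.4263 0.0558 0.2013] 20.846239258610908 0.08529468649905729 [-0.3  0.9 -0.4]
copper 2234.5 [315. 250.] [0.4347 0.0292 0.038 ] 0.0235 0.0943 -67.16
copper 2113.5 [211. 251.] [ 0.3453 -0.0062  0.038 ] 0.1008 0.0558 100.35
blue 6365.5 [495. 260.] [0.6129 0.0709 0.008 ] 0.1567 0.0903 84.75
```

View pics/w2.png

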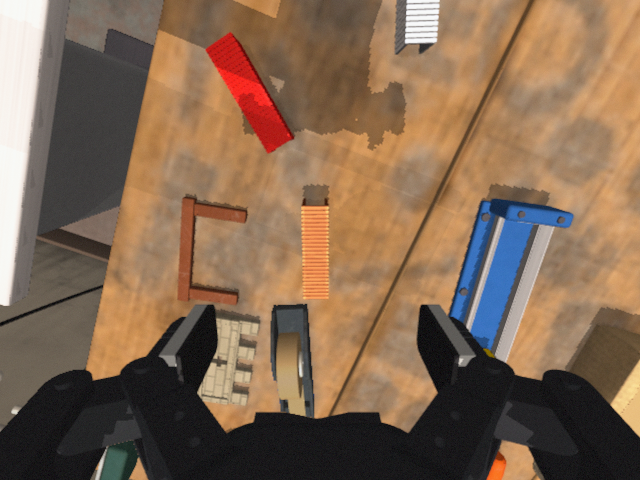

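The close view agrees with the first estimate: the stick is at (315,250) in the picture and (0.4347, 0.0292) in the world, already in line with the gripper. I'll centre on it and go down.

Request:
step_arm(
  steps=[
    {"dp": [8, -27, 0], "twist": [0, 0, 0], "jaw": 0.65},
    {"dp": [8, -27, -30], "twist": [0, 0, 0], "jaw": 0.65},
    {"dp": [8, -27, -60], "twist": [0, 0, 0], "jaw": 0.65},
    {"dp": [8, -27, -90], "twist": [0, 0, 0], "jaw": 0.65},
    {"dp": [8, -27, -110], "twist": [0, 0, 0], "jaw": 0.65},
  ],
)

```text
time_s: 2.12
position: [0.4335, 0.0289, 0.089]
tool_rot: [[-0.356, 0.934, 0.0], [0.934, 0.356, 0.0], [0.0, 0.0, -1.0]]
force: [0.6, -0.2, -0.8]
width: 0.0556
finger_force: 0.0
```

Request:
step_arm(
  steps=[
    {"dp": [0, 0, -20], "twist": [0, 0, 0], "jaw": 0.65},
    {"dp": [0, 0, -20], "twist": [0, 0, 0], "jaw": 0.65},
    {"dp": [0, 0, -20], "twist": [0, 0, 0], "jaw": 0.65},
  ],
)

```text
time_s: 2.37
position: [0.434, 0.0287, 0.0705]
tool_rot: [[-0.356, 0.934, -0.0], [0.934, 0.356, 0.0], [0.0, -0.0, -1.0]]
force: [-0.3, 0.5, 0.5]
width: 0.0555
finger_force: 0.0
```

Next I'll lower to z = 31 mm and grip.

Request:
step_arm(
  steps=[
    {"dp": [0, 0, -20], "twist": [0, 0, 0], "jaw": 0.65},
    {"dp": [0, 0, -39], "twist": [0, 0, 0], "jaw": 0.65},
    {"dp": [0, 0, -39], "twist": [0, 0, 0], "jaw": 0.65},
    {"dp": [0, 0, -39], "twist": [0, 0, 0], "jaw": 0.1},
    {"dp": [0, 0, -39], "twist": [0, 0, 0], "jaw": 0.1},
  ],
)

```text
time_s: 2.78
position: [0.4359, 0.0279, 0.0333]
tool_rot: [[-0.355, 0.935, 0.004], [0.935, 0.355, -0.0], [-0.002, 0.004, -1.0]]
force: [-0.1, -0.6, 0.8]
width: 0.0321
finger_force: 0.0
```

Request:
step_arm(
  steps=[
    {"dp": [0, 0, 0], "twist": [0, 0, 0], "jaw": 0.1},
    {"dp": [0, 0, 0], "twist": [0, 0, 0], "jaw": 0.1},
    {"dp": [0, 0, 0], "twist": [0, 0, 0], "jaw": 0.1},
    {"dp": [0, 0, 0], "twist": [0, 0, 0], "jaw": 0.1},
    {"dp": [0, 0, 0], "twist": [0, 0, 0], "jaw": 0.1},
  ],
)

```text
time_s: 3.2
position: [0.436, 0.0278, 0.0335]
tool_rot: [[-0.354, 0.935, 0.005], [0.935, 0.354, 0.0], [-0.002, 0.004, -1.0]]
force: [-1.1, 0.8, 6.4]
width: 0.0225
finger_force: 59.4
```

It has gripped (59 N, 22.5 mm wide). I'll lift it and refine the magazine pose from the base corners seen in the crop.

Request:
step_arm(
  steps=[
    {"dp": [0, 0, 20], "twist": [0, 0, 0], "jaw": 0.1},
    {"dp": [0, 0, 50], "twist": [0, 0, 0], "jaw": 0.1},
    {"dp": [0, 0, 75], "twist": [0, 0, 0], "jaw": 0.1},
    {"dp": [25, 5, 75], "twist": [0, 0, -0.04], "jaw": 0.1},
    {"dp": [55, 12, 75], "twist": [0, 0, -0.08], "jaw": 0.1},
  ],
)

```text
time_s: 3.62
position: [0.4908, 0.0396, 0.1097]
tool_rot: [[-0.276, 0.961, 0.007], [0.961, 0.276, -0.001], [-0.002, 0.006, -1.0]]
force: [0.3, -0.4, -1.0]
width: 0.0222
finger_force: 59.2
```

```bash
python3 - <<'E'
import pickle
from h import *
s=pickle.load(open("top.pkl","rb"))
c=np.array([[88,258],[445,188],[415,52],[82,120],[95,215],[420,62],[445,150]])/4.+[285,165]
P=ray(s,c-.4,.008);print(P.round(4))
d=P[0]-P[1];print(np.hypot(*d[:2]),np.degrees(np.arctan2(d[1],d[0])))
r=(P[1]+P[2])/2;e=P[1]-P[2];print("rear",r,np.hypot(*e[:2]),np.degrees(np.arctan2(e[1],e[0])))
L=ray(s,c-.4,.026);print("lips",L[3:].round(4))
T=ray(s,np.array([[605,48]])/4+[285,165],.060);print("tab",T)
E
python3 w.py w3
```

```text
[[ 0.5705  0.1266  0.008 ]
 [ 0.6105 -0.0512  0.008 ]
 [ 0.6811 -0.0359  0.008 ]
 [ 0.6418  0.1318  0.008 ]
 [ 0.5926  0.1237  0.008 ]
 [ 0.6759 -0.0385  0.008 ]
 [ 0.6301 -0.0512  0.008 ]]
0.18220930014046252 102.66864804494709
rear [ 0.6457609  -0.04356864  0.008     ] 0.07225872357086892 -167.77598675060452
lips [[ 0.6367  0.1309  0.026 ]
 [ 0.5883  0.123   0.026 ]
 [ 0.6701 -0.0365  0.026 ]
 [ 0.6252 -0.049   0.026 ]]
tab [[ 0.66742901 -0.12247374  0.06      ]]
[0.46917463 0.11243347 0.24617492] [[0.961, -0.261, -0.089], [0.275, 0.917, 0.288], [0.006, -0.301, 0.954]] [0.4963 0.0407 0.1081] 15.945757419541028 0.022218889519479514 [7.1 0.4 0.1]
copper 10148.0 [316. 308.] [ 0.5029 -0.0018  0.038 ] 0.1469 0.0375 104.43
copper 4412.0 [ 95. 258.] [ 0.3558 -0.0027  0.038 ] 0.0556 0.1006 -79.28
blue 12744.0 [516. 257.] [0.6383 0.0616 0.008 ] 0.167 0.0914 102.55
```

View pics/w3.png

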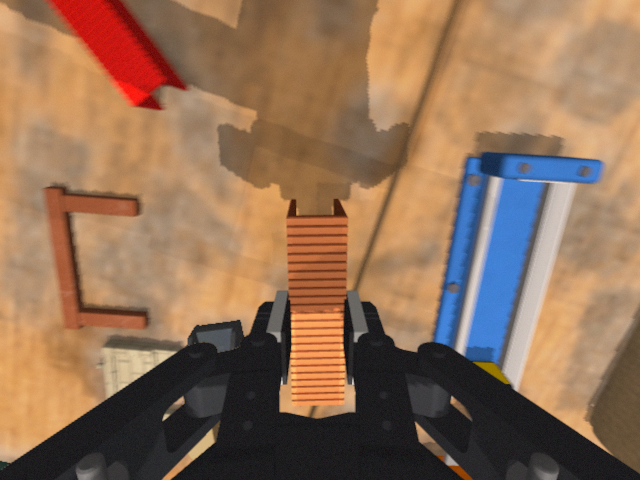

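The wrist view shows the stick held level and square at (316,305). The magazine's nose is at (540,168) and the yellow follower face at (490,372). Both base measurements agree: origin at (0.6296, 0.0296), axis at 102.5°.

Request:
step_arm(
  steps=[
    {"dp": [30, 8, 0], "twist": [0, 0, -0.02], "jaw": 0.1},
    {"dp": [60, 16, 0], "twist": [0, 0, -0.04], "jaw": 0.1},
    {"dp": [90, 25, 0], "twist": [0, 0, -0.061], "jaw": 0.1},
    {"dp": [123, 34, 0], "twist": [0, 0, -0.061], "jaw": 0.1},
    {"dp": [123, 34, 0], "twist": [0, 0, -0.061], "jaw": 0.1},
  ],
)

```text
time_s: 4.08
position: [0.6168, 0.075, 0.1043]
tool_rot: [[-0.22, 0.975, 0.002], [0.975, 0.22, 0.001], [0.0, 0.002, -1.0]]
force: [-0.5, -0.7, -1.2]
width: 0.0226
finger_force: 59.4
```

Request:
step_arm(
  steps=[
    {"dp": [0, 0, 0], "twist": [0, 0, 0], "jaw": 0.1},
    {"dp": [0, 0, 0], "twist": [0, 0, 0], "jaw": 0.1},
  ],
)

```text
time_s: 4.25
position: [0.6117, 0.0737, 0.1056]
tool_rot: [[-0.219, 0.976, -0.001], [0.976, 0.219, -0.0], [0.0, -0.001, -1.0]]
force: [-1.1, 1.0, -1.0]
width: 0.022
finger_force: 59.4
```

```bash
python3 w.py w4
```

```text
[0.59545973 0.14762759 0.2422818 ] [[0.976, -0.209, -0.064], [0.219, 0.931, 0.292], [-0.002, -0.299, 0.954]] [0.6114 0.0736 0.1061] 12.663097824663934 0.02219993066360958 [-0.2 -0.1  0.2]
copper 10111.5 [316. 310.] [0.6206 0.0327 0.038 ] 0.0357 0.1407 -75.91
blue 5339.5 [329. 221.] [0.6167 0.09   0.008 ] 0.0723 0.098 -74.03
```

View pics/w4.png

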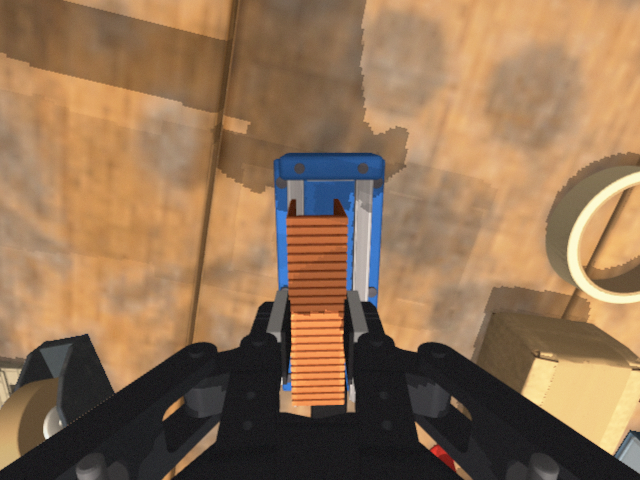

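The view shows the nose centred at (330,165) and the stick at (317,310). The stick has to move about 8 mm in world +x, which matches the coordinates. I'll shift it, then lower it.

Request:
step_arm(
  steps=[
    {"dp": [8, 1, 0], "twist": [0, 0, 0], "jaw": 0.1},
    {"dp": [8, 1, 0], "twist": [0, 0, 0], "jaw": 0.1},
    {"dp": [8, 1, -15], "twist": [0, 0, 0], "jaw": 0.1},
    {"dp": [8, 1, -30], "twist": [0, 0, 0], "jaw": 0.1},
    {"dp": [8, 1, -40], "twist": [0, 0, 0], "jaw": 0.1},
  ],
)

```text
time_s: 4.72
position: [0.6196, 0.0746, 0.0654]
tool_rot: [[-0.219, 0.976, -0.0], [0.976, 0.219, 0.0], [0.0, -0.0, -1.0]]
force: [-1.5, 0.4, -1.2]
width: 0.0225
finger_force: 59.5
```

Request:
step_arm(
  steps=[
    {"dp": [0, 0, -6], "twist": [0, 0, 0], "jaw": 0.1},
    {"dp": [0, 0, -12], "twist": [0, 0, 0], "jaw": 0.1},
    {"dp": [0, 0, -18], "twist": [0, 0, 0], "jaw": 0.1},
    {"dp": [0, 0, -18], "twist": [0, 0, 0], "jaw": 0.1},
  ],
)

```text
time_s: 5.05
position: [0.6196, 0.0747, 0.0468]
tool_rot: [[-0.219, 0.976, -0.002], [0.976, 0.219, -0.0], [0.0, -0.002, -1.0]]
force: [-0.8, -0.1, -0.7]
width: 0.0223
finger_force: 59.5
```

Request:
step_arm(
  steps=[
    {"dp": [0, 0, -3], "twist": [0, 0, 0], "jaw": 0.1},
    {"dp": [0, 0, -5], "twist": [0, 0, 0], "jaw": 0.1},
    {"dp": [0, 0, -5], "twist": [0, 0, 0], "jaw": 0.1},
  ],
)

```text
time_s: 5.3
position: [0.6203, 0.0748, 0.0429]
tool_rot: [[-0.219, 0.976, 0.0], [0.976, 0.219, 0.0], [-0.0, 0.0, -1.0]]
force: [0.0, -0.0, -2.3]
width: 0.0221
finger_force: 59.5
```

Request:
step_arm(
  steps=[
    {"dp": [0, 0, -1], "twist": [0, 0, 0], "jaw": 0.1},
    {"dp": [0, 0, -1], "twist": [0, 0, 0], "jaw": 0.6},
    {"dp": [0, 0, -1], "twist": [0, 0, 0], "jaw": 0.6},
    {"dp": [0, 0, -1], "twist": [0, 0, 0], "jaw": 0.6},
    {"dp": [0, 0, -1], "twist": [0, 0, 0], "jaw": 0.6},
  ],
)

```text
time_s: 5.72
position: [0.6205, 0.0748, 0.0424]
tool_rot: [[-0.219, 0.976, 0.001], [0.976, 0.219, 0.0], [-0.0, 0.001, -1.0]]
force: [-0.2, 0.0, 0.4]
width: 0.0513
finger_force: 0.0
```

Request:
step_arm(
  steps=[
    {"dp": [0, 0, 10], "twist": [0, 0, 0], "jaw": 0.6},
    {"dp": [0, 0, 35], "twist": [0, 0, 0], "jaw": 0.6},
    {"dp": [0, 0, 65], "twist": [0, 0, 0], "jaw": 0.6},
    {"dp": [0, 0, 100], "twist": [0, 0, 0], "jaw": 0.6},
    {"dp": [8, -38, 105], "twist": [0, 0, 0], "jaw": 0},
  ],
)

```text
time_s: 6.13
position: [0.631, 0.0426, 0.1564]
tool_rot: [[-0.227, 0.974, 0.014], [0.974, 0.227, 0.004], [0.001, 0.014, -1.0]]
force: [1.6, -1.1, 2.2]
width: 0.0401
finger_force: 0.0
```

Request:
step_arm(
  steps=[
    {"dp": [8, -38, 0], "twist": [0, 0, 0], "jaw": 0},
    {"dp": [17, -76, 0], "twist": [0, 0, 0], "jaw": 0},
    {"dp": [25, -114, 0], "twist": [0, 0, 0], "jaw": 0},
    {"dp": [33, -150, 0], "twist": [0, 0, 0], "jaw": 0},
    {"dp": [42, -188, 0], "twist": [0, 0, 0], "jaw": 0},
  ],
)

```text
time_s: 6.55
position: [0.6705, -0.1528, 0.1483]
tool_rot: [[-0.22, 0.976, 0.001], [0.976, 0.22, -0.0], [-0.0, 0.001, -1.0]]
force: [-0.2, 0.0, 0.6]
width: -0.0
finger_force: 0.0
```

```bash
python3 w.py w5
```

```text
[ 0.65386119 -0.07883699  0.28492188] [[0.976, -0.209, -0.067], [0.219, 0.931, 0.292], [0.001, -0.299, 0.954]] [ 0.6712 -0.1618  0.1476] 12.250822464614911 0.00021482153576836088 [ 0.6 -5.2 -0.4]
copper 3059.0 [392. 290.] [ 0.7376 -0.1819  0.038 ] 0.094 0.025 102.41
blue 1934.5 [317.  44.] [ 0.641  -0.0198  0.008 ] 0.0331 0.0551 -76.15
```

View pics/w5.png

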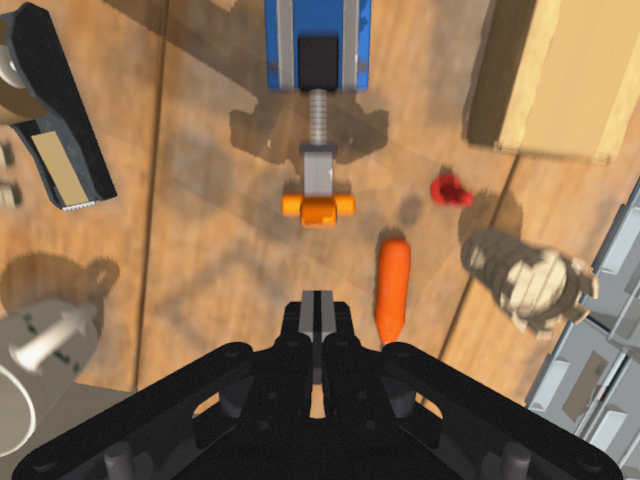

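The wrist view shows the tab at (319,210), straight ahead of the closed fingers along the magazine axis. The screwdriver at (393,290) is off to the side. I'll measure the tab and check the stick in the top view.

```bash
python3 - <<'E'
from plant import bot, imaging
import pickle
from h import *
u=np.array([-.216,.976]);v=np.array([-.976,-.216]);O=np.array([.6296,.0296])
m=lambda P:[(round(float((p[:2]-O)@u)*1e3,1),round(float((p[:2]-O)@v)*1e3,1)) for p in np.atleast_2d(P)]
s=pickle.load(open("wrist.pkl","rb"))
print("tab top edges",m(ray(s,[[319,197],[319,222]],.06)), "rear",m(ray(s,[[319,226]],.03)),"cap",m(ray(s,[[282,205],[355,205]],.027)))
o=bot.observe();print(o["position"].round(4),m(o["position"]),o["time_s"])
t=imaging.snapshot("top");pickle.dump(t,open("top2.pkl","wb"))
for a,c,b in blobs(t,(5,120,100),(14,200,255)): print(a,c.round(),rect(ray(t,b,.046)),m(rect(ray(t,b,.046))[0]))
E
```

```text
tab top edges [(-150.6, -2.0), (-167.4, -2.1)] rear [(-178.1, -2.3)] cap [(-162.5, 25.7), (-162.4, -29.5)]
[ 0.6712 -0.1618  0.1476] [(-195.8, 0.8)] 6.6
315.0 [371. 351.] (array([ 0.3341, -0.0007,  0.046 ]), np.float64(0.0698), np.float64(0.0573), np.float64(-83.29)) [(34.3, 295.0)]
546.5 [332. 203.] (array([0.6143, 0.0761, 0.046 ]), np.float64(0.0883), np.float64(0.0313), np.float64(-76.39)) [(48.7, 4.9)]
240.0 [436. 184.] (array([ 0.658 , -0.1243,  0.046 ]), np.float64(0.0269), np.float64(0.059), np.float64(-167.97)) [(-156.3, 5.5)]
```

The stick lies in line with the channel at magazine x of about 48 mm. The rear of the tab is at about -166 mm, so I'll lower the closed fingers behind it.

Request:
step_arm(
  steps=[
    {"dp": [2, 0, -30], "twist": [0, 0, 0], "jaw": 0},
    {"dp": [2, 0, -60], "twist": [0, 0, 0], "jaw": 0},
    {"dp": [2, 0, -90], "twist": [0, 0, 0], "jaw": 0},
    {"dp": [2, 0, -101], "twist": [0, 0, 0], "jaw": 0},
    {"dp": [2, 0, -101], "twist": [0, 0, 0], "jaw": 0},
  ],
)

```text
time_s: 7.07
position: [0.6695, -0.1499, 0.0416]
tool_rot: [[-0.22, 0.976, -0.008], [0.976, 0.22, 0.003], [0.004, -0.007, -1.0]]
force: [-0.7, 0.9, 0.3]
width: 0.0003
finger_force: 0.0
```

Request:
step_arm(
  steps=[
    {"dp": [-2, 8, 0], "twist": [0, 0, 0], "jaw": 0},
    {"dp": [-3, 16, 0], "twist": [0, 0, 0], "jaw": 0},
    {"dp": [-5, 24, 0], "twist": [0, 0, 0], "jaw": 0},
    {"dp": [-7, 32, 0], "twist": [0, 0, 0], "jaw": 0},
    {"dp": [-9, 40, 0], "twist": [0, 0, 0], "jaw": 0},
  ],
)

```text
time_s: 7.48
position: [0.6647, -0.1139, 0.0482]
tool_rot: [[-0.218, 0.976, 0.005], [0.976, 0.218, -0.007], [-0.008, 0.004, -1.0]]
force: [1.1, -8.6, -7.0]
width: 0.0001
finger_force: 4.4
```

It's in contact, with about 9 N of push. I'll continue toward TCP x of about -100 mm.

Request:
step_arm(
  steps=[
    {"dp": [-2, 8, 0], "twist": [0, 0, 0], "jaw": 0},
    {"dp": [-3, 16, 0], "twist": [0, 0, 0], "jaw": 0},
    {"dp": [-5, 24, 0], "twist": [0, 0, 0], "jaw": 0},
    {"dp": [-7, 32, 0], "twist": [0, 0, 0], "jaw": 0},
    {"dp": [-8, 38, 0], "twist": [0, 0, 0], "jaw": 0},
  ],
)

```text
time_s: 7.9
position: [0.6562, -0.0765, 0.0482]
tool_rot: [[-0.219, 0.976, 0.004], [0.976, 0.219, -0.009], [-0.009, 0.002, -1.0]]
force: [0.2, -10.7, -6.3]
width: 0.0004
finger_force: 5.6
```

Request:
step_arm(
  steps=[
    {"dp": [0, 2, 0], "twist": [0, 0, 0], "jaw": 0},
    {"dp": [-1, 4, 0], "twist": [0, 0, 0], "jaw": 0},
    {"dp": [-1, 6, 0], "twist": [0, 0, 0], "jaw": 0},
  ],
)

```text
time_s: 8.15
position: [0.6551, -0.0714, 0.0483]
tool_rot: [[-0.218, 0.976, 0.004], [0.976, 0.218, -0.009], [-0.01, 0.002, -1.0]]
force: [-0.5, -12.1, -5.7]
width: 0.0001
finger_force: 5.8
```

Request:
step_arm(
  steps=[
    {"dp": [0, 2, 0], "twist": [0, 0, 0], "jaw": 0},
    {"dp": [-1, 4, 0], "twist": [0, 0, 0], "jaw": 0},
    {"dp": [-1, 4, 0], "twist": [0, 0, 0], "jaw": 0},
  ],
)

```text
time_s: 8.4
position: [0.6545, -0.0691, 0.0483]
tool_rot: [[-0.218, 0.976, 0.005], [0.976, 0.218, -0.012], [-0.013, 0.002, -1.0]]
force: [1.2, -15.7, -7.4]
width: 0.0002
finger_force: 7.5
```

Request:
step_arm(
  steps=[
    {"dp": [0, 2, 0], "twist": [0, 0, 0], "jaw": 0},
    {"dp": [0, 2, 0], "twist": [0, 0, 0], "jaw": 0},
  ],
)

```text
time_s: 8.57
position: [0.6545, -0.0691, 0.0484]
tool_rot: [[-0.217, 0.976, 0.005], [0.976, 0.217, -0.016], [-0.016, 0.001, -1.0]]
force: [0.7, -19.1, -6.8]
width: 0.0
finger_force: 9.4
```

Request:
step_arm(
  steps=[
    {"dp": [-1, 4, 0], "twist": [0, 0, 0], "jaw": 0},
    {"dp": [-1, 5, 0], "twist": [0, 0, 0], "jaw": 0},
    {"dp": [-1, 5, 0], "twist": [0, 0, 0], "jaw": 0},
  ],
)

```text
time_s: 8.82
position: [0.6545, -0.0689, 0.0485]
tool_rot: [[-0.215, 0.976, 0.007], [0.976, 0.216, -0.024], [-0.025, 0.002, -1.0]]
force: [4.1, -29.0, -9.5]
width: -0.0
finger_force: 14.7
```

It's at the hard stop: 29 N with no further motion. I'll back off, lift, and look from above.

Request:
step_arm(
  steps=[
    {"dp": [3, -15, 0], "twist": [0, 0, 0], "jaw": 0},
    {"dp": [7, -35, 0], "twist": [0, 0, 0], "jaw": 0},
    {"dp": [9, -45, 20], "twist": [0, 0, 0], "jaw": 0},
    {"dp": [9, -45, 55], "twist": [0, 0, 0], "jaw": 0},
    {"dp": [9, -45, 90], "twist": [0, 0, 0], "jaw": 0},
  ],
)

```text
time_s: 9.23
position: [0.6613, -0.1011, 0.1387]
tool_rot: [[-0.218, 0.976, 0.001], [0.976, 0.218, 0.001], [0.0, 0.001, -1.0]]
force: [1.5, 0.5, 0.9]
width: -0.0
finger_force: 0.0
```

Request:
step_arm(
  steps=[
    {"dp": [-25, 0, 20], "twist": [0, 0, 0], "jaw": 0},
    {"dp": [-60, 0, 40], "twist": [0, 0, 0], "jaw": 0},
    {"dp": [-95, 0, 40], "twist": [0, 0, 0], "jaw": 0},
    {"dp": [-130, 0, 40], "twist": [0, 0, 0], "jaw": 0},
    {"dp": [-130, 0, 40], "twist": [0, 0, 0], "jaw": 0},
  ],
)

```text
time_s: 9.65
position: [0.5258, -0.0996, 0.1783]
tool_rot: [[-0.219, 0.976, -0.001], [0.976, 0.219, 0.0], [0.0, -0.001, -1.0]]
force: [-0.3, -0.1, -0.5]
width: 0.0002
finger_force: 0.0
```

```bash
python3 - <<'E'
from plant import bot, imaging
from h import *
u=np.array([-.216,.976]);v=np.array([-.976,-.216]);O=np.array([.6296,.0296])
t=imaging.snapshot("top");q=imaging.snapshot("scene")
for a,c,b in blobs(t,(5,120,100),(22,255,255),120):
    P=rect(ray(t,b,.046));d=P[0][:2]-O
    if abs(d@v)<.03: print(a,c.round(),P,(d@u).round(4),(d@v).round(4))
a=t["color"][130:280,270:470];b=q["color"][230:430,280:480][:150]
cv2.imwrite("pics/fin.png",cv2.resize(np.vstack([a,q["color"][240:390,300:500]])[:,:,::-1],None,fx=2,fy=2,interpolation=cv2.INTER_CUBIC))
print(bot.observe()["force"],bot.observe()["time_s"])
E
```

```text
505.0 [330. 204.] (array([0.6141, 0.0811, 0.046 ]), np.float64(0.0904), np.float64(0.0306), np.float64(-77.51)) 0.0536 0.004
226.5 [398. 192.] (array([ 0.6402, -0.0498,  0.046 ]), np.float64(0.0214), np.float64(0.0565), np.float64(179.99)) -0.0798 0.0068
[-0.07905298  0.26196876  1.05051979] 9.75
```

View pics/fin.png

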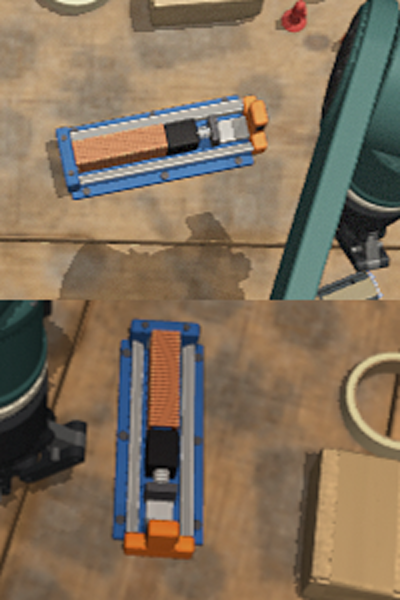

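The stick sits in the channel against the nose with the follower pressed on it, and the orange cap is against the housing. In the picture the stick is at (120,147) and the tab at (258,122), and the arm is clear. I'll hand in.

```bash
python3 -c "
from plant import job
print(job.hand_in())"
```

```text
the job is handed in; nothing more can be done
None
```

The job is handed in (no verdict was returned): the copper stick is in the channel against the nose with the follower on it, the rail is fully home, and I did not touch the silver stick.

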